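# Set and lock the formula dispenser

## Task

With a shut fingertip, gently push the raised arm on top of the green formula dispenser round until its red nose points at the yellow dot. Then press the orange lock pin in the middle all the way down, and take the hand clear. Nothing is to be pinched or lifted, the pin must stay up until the arm is at the yellow dot, and the egg cup, jar and spoons are to be left alone.

Things in the scene. Friction and masses are not known exactly. Their poses are not given: they have to be found in the camera images.
- drawer: white melamine drawer standing on the worktop, 340 x 540 mm, side and back walls 60 mm high, front panel (towards the robot) 85 mm high; floor 6 mm thick; clear acrylic dividers 40 mm high above the floor. Origin at the centre of its underside, x towards its back. Fixed
- dispenser: green round formula dispenser, 124 mm across, fixed firmly to the drawer floor, in any one of the three back bays. Its origin is on its axis at the centre of its underside. A flat fixed rim 70 mm above the origin carries four coloured dots; the dark green turning cap (90 mm across) has its flat top at 76 mm
- pointer (a joint): angle of the cap with its raised arm, rad; 0 is along the dispenser's own x axis, grows anticlockwise seen from above; stops at -2.7 and 2.7 (the way round through the dispenser's own -x is blocked). The dots lie at -2.1, -1.0, 1.0 and 2.1, in any order of colours; the cap starts between -0.35 and 0.35. It turns stiffly (about 0.06 N m, i.e. 2 N at the arm) and stays where it is left
- pointer_aim (a point): the point straight ahead of the arm's nose, on the circle of the dots: 53 mm from the axis and 72 mm above the dispenser's origin; it turns with the cap. The arm is a straight upright fin, white with a red nose, 9 mm wide (nose 5 mm), running out from a white hub (30 mm across) to 47 mm from the axis; fin from 76 to 96 mm above the dispenser's origin, hub top at 94 mm
- lock_pin (a joint): travel of the lock pin, m; 0 fully up, 0.008 fully down; has no spring, moves against about 2.5 N of friction and stays where it is left; it slides straight down
- pin_top (a point): centre of the top of the orange lock pin, 18 mm across, on the dispenser's axis; 105 mm above the dispenser's origin when up, 97 mm when fully down (then still 3 mm above the hub)
- dot_yellow: yellow coloured dot; flat round dot, 15 mm across, 2 mm thick, stuck on the dispenser's fixed rim 53 mm from its axis; origin at the centre of its underside, which is on the rim, 70 mm above the dispenser's origin
- dot_pink: pink coloured dot; flat round dot, 15 mm across, 2 mm thick, stuck on the dispenser's fixed rim 53 mm from its axis; origin at the centre of its underside, which is on the rim, 70 mm above the dispenser's origin
- dot_blue: blue coloured dot; flat round dot, 15 mm across, 2 mm thick, stuck on the dispenser's fixed rim 53 mm from its axis; origin at the centre of its underside, which is on the rim, 70 mm above the dispenser's origin
- dot_white: white coloured dot; flat round dot, 15 mm across, 2 mm thick, stuck on the dispenser's fixed rim 53 mm from its axis; origin at the centre of its underside, which is on the rim, 70 mm above the dispenser's origin
- egg_cup: white ceramic egg cup, loose, 50 mm across, 62 mm high, in a back bay; origin at the centre of its underside
- teat_jar: small clear jar with a blue cap, loose, 52 mm across, 62 mm high, in a back bay; origin at the centre of its underside
- spoon_0: pink pastel plastic spoon 124 mm long lying loose in a front slot of the drawer, origin on its underside at mid-length (y axis along the spoon towards the bowl)
- spoon_1: cream pastel plastic spoon 124 mm long lying loose in a front slot of the drawer, origin on its underside at mid-length (y axis along the spoon towards the bowl)
- spoon_2: mint pastel plastic spoon 124 mm long lying loose in a front slot of the drawer, origin on its underside at mid-length (y axis along the spoon towards the bowl)

How it is judged:
By the outcome, as a careful person would: the job done as asked, in the order asked, and still so for the second after the job is handed in, with the robot touching nothing.
It also fails if it takes over 51 s, if anything falls off the work surface, if the arm or the gripper's body presses on something with over 40 N, if the wrist force passes 120 N, or if a joint passes its speed limit or range.

## Robot

A 6-joint arm with a two-finger parallel gripper is mounted at the origin on the work surface. World frame = base frame: x ahead of the robot, y to its left, z up, the work surface at z = 0. Lengths are in mm, angles in rad, forces in N, time in s.
With the tool pointing down it reaches from about 275 to 875 mm from the base axis. Payload 12.5 kg.
Tool frame: the origin (TCP) lies on the mounting face of the last link; the fingertips stand 173 mm ahead of it and the grasp point (between the pads) lies 155 mm ahead of it (env.grip_depth is the z of the grasp point in the tool frame, in mm); z points along the fingers, y is the direction in which the jaws open and shut (so a half turn about z gives the same grasp; the last joint's range is limited). The gripper opens to 85 mm and grips with 20 to 120 N. Pads are 22 mm wide; open, the fingers measure 114 mm over their backs; the gripper's body (76 mm by 85 mm) begins 54 mm behind the grasp point. The pads swing forward as they close: fully open they stand 13 mm farther back than shut.
Start: joints at [-1.278, 0.351, 1.652, -0, 1.139, -0.085], TCP at [202.9, -511.192, 404.69] pointing down, gripper open.
Joint ranges: [-2.75, 2.75], [-0.79, 2.1], [0.01, 2.65], [-1.57, 4.71], [0.07, 3.14], [-2.87, 2.87]. Speed limits (rad/s): [2.22, 2.22, 2.79, 3.14, 3.14, 3.14].

## Interface

Orientations are given as a rotation vector (axis times angle).
In Python, from station import env, read_camera, calibration, job, spotter gives the robot as it stands. The module is installed in compiled form; this text tells all that it offers.
- The arm moves only by the shell command python3 -m crank 'ROWS'. ROWS is text: rows parted by semicolons, each of 7 numbers parted by spaces: the shift along the tool's x, y, z in units of 30 mm (1.0 is 30 mm), then the turn, a rotation vector about the tool's x, y, z in units of 5 degrees (1.0 is 5 degrees), then the finger opening in mm, from 0 to 85.4. A call has 1 to 5 rows; each row is the pose to reach, as a shift and turn from the pose commanded when the call began, along the tool's axes at that moment; what a row does not reach only later rows make up. A row lasts 1/10 s, in which the tool goes at most 50 mm and 8.59 degrees, less where a joint would pass 70% of its speed; a pose out of reach is approached as far as the arm can. A call with a gripper value outside its range is refused whole. The fingers move at their own pace and stop on an object; the grip force is fixed at half the most. Time passes only in rows, so rows that repeat a pose let the fingers close. It gives the time, the measured TCP pose, the force and the opening at its end, in the units of the state.
- env.state(): the state, without advancing time (a new reading comes with each control period).
- read_camera(name): name is "scene" or "side" or "wrist"; returns the picture (400x640x3 uint8, red, green, blue); there is no depth.
- calibration(name): a dict with "fx", "fy", "cx", "cy" (pixels), "R" (3x3) and "t" (3): a world point X has camera coordinates R X + t. Camera axes: x right, y down, z forward; pixel columns grow to the right and rows downward; lengths in mm; the calibration is good to about 2 mm. A picture is of the moment at which its call begins: read the wrist's pose just before it. calibration takes no time and is no camera call; for the wrist camera it gives the pose at the moment of the call.
- job.hand_in(): hands the job in, once; it reports no verdict.
Trained networks look in the newest picture that a camera, given by its name, has taken for a name from the list of things; names that differ only in an ending like _2 or _b are one class to them, and where a whole thing is asked for, a point or a joint stands for the part that bears it (a point fixed in the world has none). Each returns a list of dicts, best first, with "conf" (0 to 1); they miss things now and then, are a little off and sometimes report something else, mostly with a low value. They report only what shows in the picture. A call takes as long as a camera call.
- spotter.silhouettes(name, camera): "region" (400x640 bool, what is visible of it) and "extent" ([centre column, centre row, width, height] in pixels, round what is visible of it).
The state is a dict: "time": time; "joints": joint angles; "dq": joint speeds; "tau": joint torques, N m; "eef_pos": TCP position; "tcp_rot": TCP orientation; "contact_force": force on the tool from outside, world axes, zero at the start; "wrist_torque": the same for the moment, N m; "finger_gap": finger opening in mm.
Only numpy, scipy, OpenCV 4.12 (cv2) and the standard library are available. Lean on these libraries where they do the work, as an engineer would, in place of code of your own. Each camera call takes 0.05 s, during which the arm holds its last target. There are 200 camera calls.

## Working session

There is one attempt and no reset: what is moved stays moved. The work goes in short steps, Python scripts to look and compute and a shell command to move; the robot and the scene stay as the last step left them, time stands still between calls to the robot, and variables do not carry over. Pictures are saved under pics/ and viewed, about 8 in all and at most 12, crops included, and the job is handed in when it is done.

```bash
mkdir -p pics; cat > h.py <<'E'
import numpy as np, cv2
from station import env, read_camera, calibration, job, spotter
def shot(n,f,crop=None,scale=1):
    im=read_camera(n)[:,:,::-1].copy()
    if crop: im=im[crop[1]:crop[3],crop[0]:crop[2]]
    cv2.imwrite('pics/'+f,cv2.resize(im,None,fx=scale,fy=scale,interpolation=cv2.INTER_CUBIC))
def back(n,u,v,z):
    c=calibration(n);R=np.array(c['R']);t=np.array(c['t'])
    d=R.T@np.array([(u-c['cx'])/c['fx'],(v-c['cy'])/c['fy'],1]);o=-R.T@t
    return o+d*(z-o[2])/d[2]
def proj(n,X):
    c=calibration(n);p=np.array(c['R'])@np.array(X,float)+np.array(c['t'])
    return np.array([c['fx']*p[0]/p[2]+c['cx'],c['fy']*p[1]/p[2]+c['cy']])
E
python3 - <<'E'
from h import *
np.set_printoptions(precision=2,suppress=True)
a=[read_camera(n) for n in ('scene','side')]
cv2.imwrite('pics/a.png',np.vstack([x[:,:,::-1] for x in a])[:, :] if 0 else cv2.resize(np.vstack([x[:,:,::-1] for x in a]),(480,600)))
cv2.imwrite('pics/scene0.png',a[0][:,:,::-1]);cv2.imwrite('pics/side0.png',a[1][:,:,::-1])
for n in('scene','side'):
    c=calibration(n);print(n,c['fx'],-np.array(c['R']).T@np.array(c['t']))
    for k in('dispenser','pointer','pin_top','dot_yellow','dot_pink','dot_blue','dot_white','egg_cup','teat_jar'):
        r=spotter.silhouettes(k,n)
        print(k,[(round(q['conf'],2),np.round(q['extent'],1)) for q in r[:2]])
s=env.state();print(s)
E
```

```text
scene 410.11670111480294 [914.12 -58.   664.72]
dispenser [(0.93, array([223.8, 272.9,  81.5,  84.6]))]
pointer [(0.72, array([220. , 262.9,  62. ,  55. ]))]
pin_top [(0.51, array([218.8, 256. ,  14.1,  14.6]))]
dot_yellow [(0.67, array([194.9, 246.7,  13.2,   7.2])), (0.4, array([229.6, 234.2,   4.9,   5.6]))]
dot_pink [(0.52, array([215.4, 296.1,   9.9,  12.1]))]
dot_blue [(0.53, array([227.8, 234.2,   7.2,   3.5]))]
dot_white [(0.56, array([193.6, 246.2,   8. ,  10.7]))]
egg_cup []
teat_jar [(0.7, array([409.4, 227.3,  36.5,  40.4]))]
side 487.27013945301337 [ 401.07 -621.07  617.06]
dispenser [(0.59, array([385.8, 298.4,  86.8,  85.7]))]
pointer [(0.78, array([386. , 285.4,  63.8,  43. ]))]
pin_top [(0.71, array([386.5, 271.5,  18.3,  13.8]))]
dot_yellow [(0.46, array([348.6, 284.2,   8.7,  11.1])), (0.28, array([386.7, 283.8,  63.4,  43.5]))]
dot_pink [(0.4, array([420.7, 286.2,  11.8,   6.3]))]
dot_blue []
dot_white [(0.39, array([373.6, 310.4,   8.9,   8.7])), (0.22, array([398.9, 263.4,  12.2,   5.8]))]
egg_cup [(0.97, array([346.5, 228.5,  31.6,  39.6])), (0.47, array([348.8, 284.3,   7.8,   6.8]))]
teat_jar [(0.6, array([315.7, 182.1,  22. ,  40.8]))]
{'time': 1.0, 'joints': array([-1.28,  0.35,  1.65,  0.  ,  1.14, -0.08]), 'dq': array([-0., -0.,  0., -0., -0.,  0.]), 'tau': array([  0.  , -50.6 , -29.16,   0.  ,   0.  ,  -0.  ]), 'eef_pos': array([ 202.89, -511.2 ,  404.69]), 'tcp_rot': array([3.09, 0.59, 0.  ]), 'contact_force': array([-0.27, -0.38, -0.56]), 'wrist_torque': array([-0.02, -0.02,  0.01]), 'finger_gap': 84.9037906103774}
```

View pics/scene0.png

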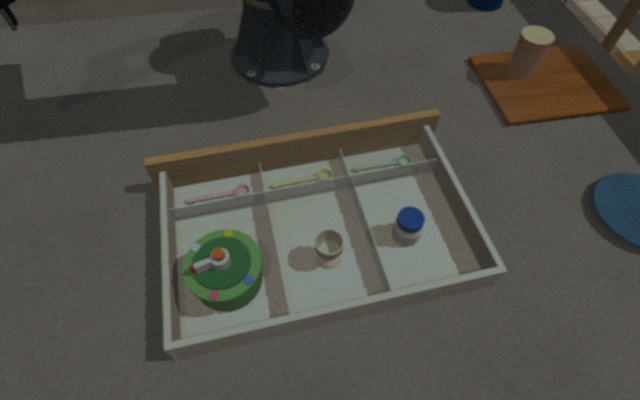

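View pics/side0.png

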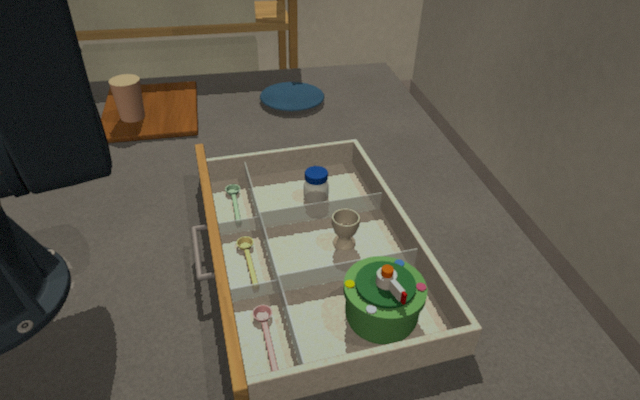

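The dispenser is in the bay at lower left of the scene view. In that view the dots are yellow at about (229,234), white (194,247), blue (248,280) and pink (214,295), with the red nose at about (192,269). Next I'll find the colour blobs accurately and fit the dispenser.

```bash
python3 - <<'E'
from h import *
from scipy.optimize import least_squares
np.set_printoptions(precision=1,suppress=True)
H={'scene':(170,225,270,310),'side':(335,250,440,330)}
rng={'yellow':((24,130,110),(34,255,255)),'pink':((160,60,90),(176,200,255)),'blue':((104,120,80),(125,255,255)),'orange':((6,170,130),(16,255,255)),'red':((177,150,60),(180,255,255)),'white':((0,0,130),(180,60,255))}
out={}
for n,(x0,y0,x1,y1) in H.items():
    im=cv2.imread(f'pics/{n}0.png');hs=cv2.cvtColor(im,cv2.COLOR_BGR2HSV)
    for k,(lo,hi) in rng.items():
        m=cv2.inRange(hs,lo,hi)
        if k=='red': m|=cv2.inRange(hs,(0,150,60),(4,255,255))
        w=np.zeros_like(m);w[y0:y1,x0:x1]=m[y0:y1,x0:x1]
        N,L,st,ce=cv2.connectedComponentsWithStats(w)
        o=sorted([(st[i,4],ce[i]) for i in range(1,N)],key=lambda q:-q[0])[:4]
        print(n,k,[(a,c,back(n,*c,{'orange':111,'red':90}.get(k,78))[:2]) for a,c in o if a>5])
E
```

```text
scene yellow [(np.int32(44), array([228. , 232.9]), array([ 557.8, -145. ]))]
scene pink [(np.int32(60), array([213.4, 294.3]), array([ 660.8, -171.4]))]
scene blue [(np.int32(50), array([248.2, 279.7]), array([ 645.9, -118.3]))]
scene orange []
scene red [(np.int32(6), array([191.3, 267.7]), array([ 617.4, -201.2]))]
scene white [(np.int32(848), array([205.4, 233.1]), array([ 552.2, -181.7])), (np.int32(278), array([258.7, 301.7]), array([ 683.4, -105.6])), (np.int32(48), array([201.8, 262.4]), array([ 604.7, -188. ])), (np.int32(37), array([222.4, 259.2]), array([ 604.5, -156. ]))]
side yellow [(np.int32(64), array([349.4, 283.5]), array([ 559.3, -146.9]))]
side pink [(np.int32(54), array([420.7, 286.5]), array([ 661.7, -173.1]))]
side blue [(np.int32(29), array([399.4, 262. ]), array([ 647.7, -118.6]))]
side orange [(np.int32(80), array([387.1, 269. ]), array([ 610.3, -159.3]))]
side red [(np.int32(49), array([403.2, 297.3]), array([ 623.8, -197.6]))]
side white [(np.int32(504), array([428.7, 316.8]), array([ 651.7, -228.4])), (np.int32(383), array([370.5, 254.5]), array([608.1, -93.8])), (np.int32(368), array([339.8, 312.4]), array([ 532.1, -196.9])), (np.int32(154), array([432.8, 259.8]), array([ 701.2, -123.9]))]
```

Fit so far: the axis is near (610,-159). In world angles the dots are yellow ~166°, white ~229°, pink ~-14° and blue ~48°, and the nose is at ~-70°. So yellow is the -2.1 dot and the arm must go clockwise about 122°, past white. I'll shut the gripper and bring the hand over the dispenser, turning the tool on the way.

```bash
cat >> h.py <<'E'
from scipy.spatial.transform import Rotation as Ro
def yaw():
    x=Ro.from_rotvec(env.state()['tcp_rot']).as_matrix()[:,0];return np.degrees(np.arctan2(x[1],x[0]))
def to(P,yawdeg):
    s=env.state();R=Ro.from_rotvec(s['tcp_rot'])
    g=np.radians(yawdeg);G=Ro.from_matrix([[np.cos(g),np.sin(g),0],[np.sin(g),-np.cos(g),0],[0,0,-1]])
    return np.round(R.inv().apply(np.array(P)-s['eef_pos'])/30,2),np.round(np.degrees((R.inv()*G).as_rotvec())/5,2)
E
python3 -m crank '4 -1.5 0 0 0 -4 0; 8 -2.9 0 0 0 -8 0; 8 -2.9 0 0 0 -8 0; 8 -2.9 0 0 0 -8 0; 8 -2.9 0 0 0 -8 0'
python3 -c "
from h import *
print(env.state()['time'],yaw(),to([560,-165,400],110))"
```

```text
time: 1.5
eef_pos: [391.1, -343.7, 404.9]
tcp_rot: [2.693, 1.617, 0.0]
contact_force: [0.4, -1.1, 0.2]
finger_gap: 12.3
1.5 61.969752612099924 (array([7.9 , 2.17, 0.16]), array([ 0.  ,  0.  , -9.61]))
```

```bash
python3 -m crank '3 .8 0 0 0 -4 0; 6 1.6 0 0 0 -8 0; 7.8 2.1 0 0 0 -9.6 0; 7.8 2.1 0 0 0 -9.6 0; 7.8 2.1 0 0 0 -9.6 0'
python3 -m crank '0 0 0 0 0 -1 0; 0 0 0 0 0 -1 0;0 0 0 0 0 -1 0'
python3 - <<'E'
from h import *
np.set_printoptions(precision=1,suppress=True)
c=calibration('wrist');print(yaw(),env.state()['eef_pos'],-np.array(c['R']).T@np.array(c['t']),c['fx'])
for n in('scene','side','wrist'): shot(n,n+'1.png')
print(proj('wrist',[610,-159,80]))
E
```

```text
time: 2.0
eef_pos: [557.9, -167.1, 404.8]
tcp_rot: [1.912, 2.492, 0.0]
contact_force: [-0.0, -0.7, 0.0]
finger_gap: -0.5
time: 2.3
eef_pos: [556.2, -169.6, 404.6]
tcp_rot: [-1.814, -2.565, 0.0]
contact_force: [-0.1, 0.2, -0.7]
finger_gap: -0.0
109.44503702898336 [ 556.2 -169.6  404.6] [ 531.9 -101.9  373. ] 304.7612357603793
[373.3 188.3]
```

View pics/wrist1.png

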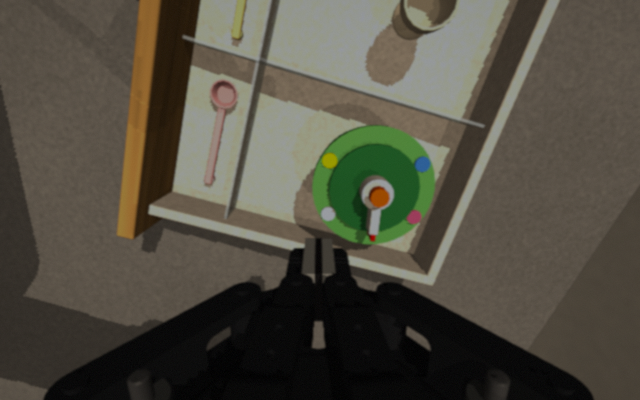

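The wrist view shows all four dots: yellow (330,160), white (328,214), pink (414,217), blue (423,163). The pin is at about (380,197) and the nose at (373,238). The shut fingertips span columns 303 to 333. Next is a joint fit over the three cameras.

```bash
cat > fit.py <<'E'
from h import *
def blobs(im,box,lo,hi):
    x0,y0,x1,y1=box;m=cv2.inRange(cv2.cvtColor(im,cv2.COLOR_BGR2HSV),lo,hi)
    if lo[0]==177: m|=cv2.inRange(cv2.cvtColor(im,cv2.COLOR_BGR2HSV),(0,150,60),(5,255,255))
    w=np.zeros_like(m);w[y0:y1,x0:x1]=m[y0:y1,x0:x1]
    N,L,st,ce=cv2.connectedComponentsWithStats(w)
    return sorted([(int(st[i,4]),ce[i]) for i in range(1,N) if st[i,4]>5],key=lambda q:-q[0])
E
python3 - <<'E'
from fit import *
from scipy.optimize import least_squares
np.set_printoptions(precision=1,suppress=True)
box={'scene':(170,225,270,310),'side':(335,250,440,330),'wrist':(310,130,440,245)}
rng={'yellow':((22,130,100),(34,255,255)),'pink':((155,60,80),(176,255,255)),'blue':((100,120,80),(125,255,255)),'orange':((5,170,120),(18,255,255)),'red':((177,150,60),(180,255,255))}
ang={'yellow':-2.1,'pink':1.0,'blue':2.1}
obs=[]
for n in box:
    im=cv2.imread(f'pics/{n}1.png')
    for k,r in rng.items():
        b=blobs(im,box[n],*r)
        if b:
            z={'orange':111,'red':92}.get(k,78); print(n,k,b[0],back(n,*b[0][1],z)[:2],len(b))
            if k in ang: obs.append((n,k,back(n,*b[0][1],78)[:2]))
for sel in (('scene','side'),('wrist',),('scene','side','wrist')):
    f=lambda p:np.concatenate([p[:2]+53*np.array([np.cos(p[2]+ang[k]),np.sin(p[2]+ang[k])])-q for n,k,q in obs if n in sel])
    s=least_squares(f,[610,-159,-1.27]);print(sel,s.x[:2],round(s.x[2],3),s.fun)
E
```

```text
scene yellow (44, array([228.1, 233. ])) [ 558.2 -144.9] 1
scene pink (61, array([213.4, 294.3])) [ 660.7 -171.5] 1
scene blue (59, array([248.1, 279.5])) [ 645.5 -118.5] 1
scene orange (63, array([217.7, 253.4])) [ 611.  -157.1] 1
scene red (7, array([191. , 267.7])) [ 618.4 -201.2] 1
side yellow (66, array([349.5, 283.5])) [ 559.4 -147. ] 1
side pink (53, array([420.7, 286.4])) [ 661.8 -173. ] 1
side blue (36, array([399.4, 262.1])) [ 647.5 -118.8] 1
side orange (120, array([386.9, 270.8])) [ 608.9 -162.7] 1
side red (51, array([403.2, 297.2])) [ 623.  -199.1] 1
wrist yellow (184, array([329.2, 160.1])) [ 559.1 -147.3] 1
wrist pink (122, array([413.9, 216.8])) [ 661.7 -173.6] 1
wrist blue (168, array([422. , 163.9])) [ 646.1 -120.5] 1
wrist orange (257, array([379.3, 197.4])) [ 610. -159.] 2
wrist red (18, array([371.9, 236.9])) [ 624.8 -203.9] 1
('scene', 'side') [ 610.4 -157.9] -1.272 [ 0.6 -0.9  0.7 -0.7  0.8 -0.4 -0.6  1.2 -0.3  0.8 -1.3 -0.1]
('wrist',) [ 610.6 -159.5] -1.271 [-0.2 -0.1 -0.1 -0.   0.2  0.1]
('scene', 'side', 'wrist') [ 610.5 -158.4] -1.272 [ 0.7 -1.5  0.8 -1.2  0.8 -0.9 -0.5  0.7 -0.2  0.3 -1.2 -0.6 -0.2  1.
 -0.2  1.   0.2  1.2]
```

```bash
python3 - <<'E'
from h import *
np.set_printoptions(precision=2,suppress=True)
# fingertip width from wrist picture
s=env.state();R=Ro.from_rotvec(s['tcp_rot']).as_matrix()
for y in(7,9,11,14.5): print(y,[proj('wrist',s['eef_pos']+R@[x,q,173]) for x in(-11,11) for q in(-y,y)])
print(to([647.2,-182.1,320],107.7))
E
python3 -c "
import cv2;i=cv2.imread('pics/wrist1.png')[225:300,270:370];cv2.imwrite('pics/tip.png',cv2.resize(cv2.convertScaleAbs(i,alpha=2),None,fx=6,fy=6))"
```

```text
7 [array([305.6, 270.7]), array([332.38, 270.69]), array([305.05, 231.8 ]), array([332.95, 231.78])]
9 [array([301.77, 270.7 ]), array([336.21, 270.68]), array([301.07, 231.8 ]), array([336.94, 231.78])]
11 [array([297.94, 270.7 ]), array([340.03, 270.68]), array([297.08, 231.8 ]), array([340.93, 231.78])]
14.5 [array([291.25, 270.71]), array([346.73, 270.68]), array([290.1 , 231.81]), array([347.9 , 231.78])]
(array([-1.39,  2.73,  2.83]), array([0.  , 0.  , 0.35]))
```

View pics/tip.png

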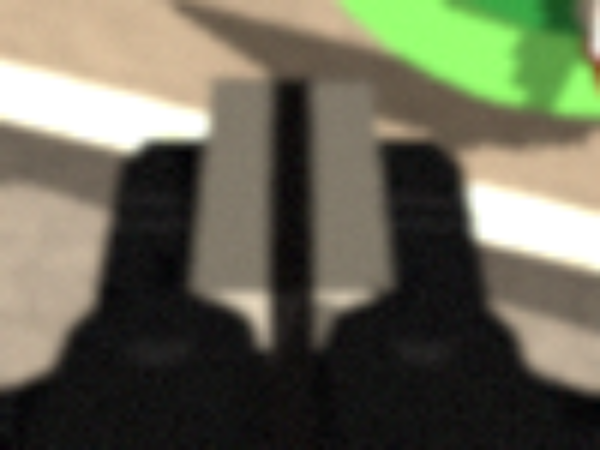

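The shut tip is about 14 mm thick (columns 305 to 333), and the finger backs are wider, about ±15 mm, starting a little above it. So the contact offset lies between 12 and 20 mm. I'll approach with 28 mm clearance and calibrate from pictures.

```bash
python3 -m crank '-.7 1.35 0.5 0 0 .35 0; -1.39 2.73 1.5 0 0 .35 0; -1.39 2.73 2.8 0 0 .35 0; -1.39 2.73 2.8 0 0 .35 0; -1.39 2.73 2.8 0 0 .35 0'
python3 -c "
from h import *
print(yaw(),to([647.2,-182.1,261],107.7)); shot('wrist','wrist2.png'); shot('side','side2.png',(300,200,500,350),4)"
```

```text
time: 2.95
eef_pos: [647.2, -181.5, 321.2]
tcp_rot: [-1.85, -2.537, 0.001]
contact_force: [0.3, 0.5, 0.1]
finger_gap: -0.2
107.79498238582495 (array([-0.02, -0.  ,  2.01]), array([-0.01, -0.01,  0.02]))
```

View pics/side2.png

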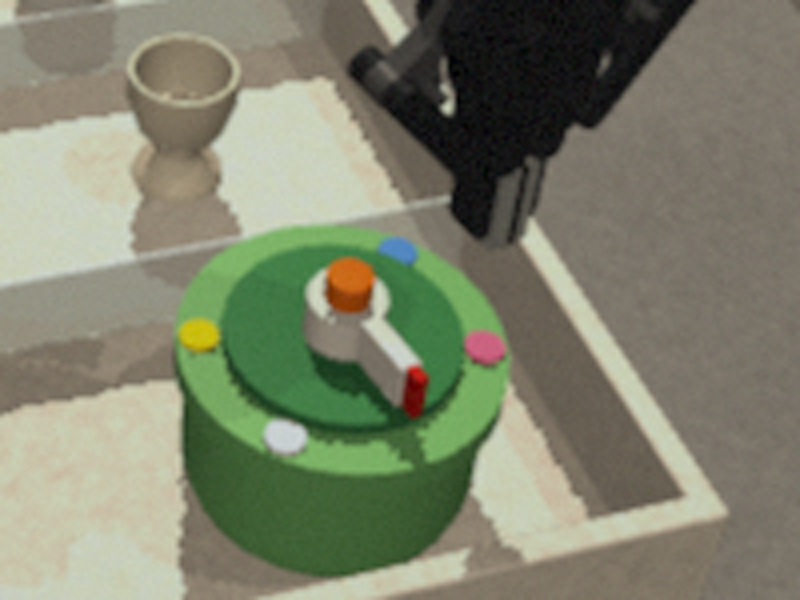

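The side crop shows the tip (500,240) clear of the fin on the pink-dot side, and the nose still at its start. Now I'll descend.

```bash
python3 -m crank '0 0 .6 0 0 0 0; 0 0 1.2 0 0 0 0; 0 0 1.7 0 0 0 0; 0 0 2 0 0 0 0; 0 0 2 0 0 0 0'
python3 -m crank '0 -.05 0 0 0 0 0; 0 -.1 0 0 0 0 0; 0 -.15 0 0 0 0 0; 0 -.2 0 0 0 0 0;0 -.2 0 0 0 0 0'
python3 -c "
from h import *
s=env.state();P=s['eef_pos'];C=np.array([610.5,-159.2]);f=np.radians(yaw()-180);e=np.array([np.cos(f),np.sin(f)]);v=P[:2]-C;print(yaw(),v@e,v@[-e[1],e[0]],P)
a=read_camera('wrist')[130:290,290:490,::-1];b=read_camera('side')[230:330,340:465,::-1]
a=cv2.resize(a,None,fx=3.5,fy=3.5);cv2.imwrite('pics/w3.png',a);cv2.imwrite('pics/s3.png',cv2.resize(b,None,fx=5,fy=5))"
```

```text
time: 3.55
eef_pos: [647.4, -181.1, 260.4]
tcp_rot: [-1.849, -2.539, 0.0]
contact_force: [0.7, -1.0, 0.0]
finger_gap: -0.2
time: 4.05
eef_pos: [641.8, -183.0, 260.9]
tcp_rot: [1.85, 2.539, 0.0]
contact_force: [0.7, 0.1, -0.5]
finger_gap: -0.2
107.86117084885359 32.247585026847275 22.47229082998748 [ 641.77989231 -183.00081788  260.88154152]
```

View pics/w3.png

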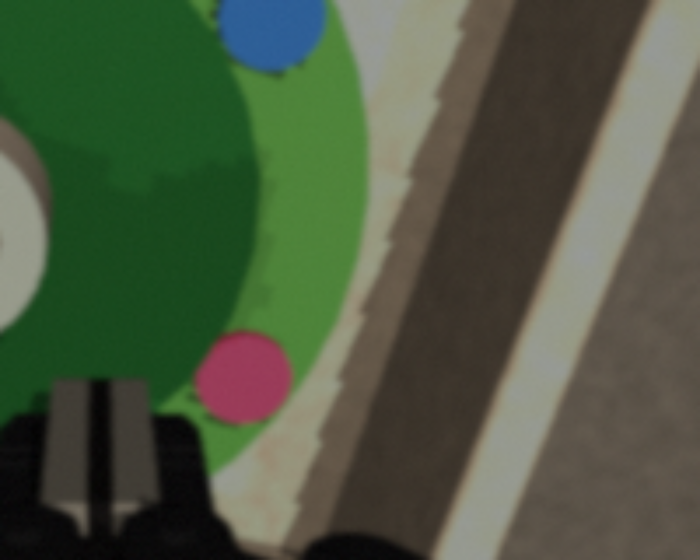

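The fingertip is down beside the fin without contact: lateral offset 22 mm, hub to the left, pink dot to the right. I'll slide in and start turning about the axis.

```bash
python3 -m crank '0 -.05 0 0 0 0 0; 0 -.1 0 0 0 0 0; 0 -.15 0 0 0 0 0; 0 -.21 0 0 0 0 0;0 -.21 0 0 0 0 0'
python3 -m crank '-.035 -.077 0 0 0 .8 0; -.064 -.156 0 0 0 1.6 0; -.087 -.237 0 0 0 2.4 0; -.105 -.319 0 0 0 3.2 0; -.117 -.403 0 0 0 4 0'
python3 -m crank '-.035 -.077 0 0 0 .8 0; -.064 -.156 0 0 0 1.6 0; -.087 -.237 0 0 0 2.4 0; -.105 -.319 0 0 0 3.2 0; -.117 -.403 0 0 0 4 0'
cat >> fit.py <<'E'
C=np.array([610.5,-159.2])
def rep():
    s=env.state();P=s['eef_pos'];f=np.radians(yaw()-180);e=np.array([np.cos(f),np.sin(f)]);v=P[:2]-C
    print('t',s['time'],'phi',np.degrees(f),'r,d',v@e,v@[-e[1],e[0]],'z',P[2],s['contact_force'])
    for n,bx in (('side',(335,250,440,330)),('scene',(170,225,270,310))):
        im=read_camera(n)[:,:,::-1].copy();b=blobs(im,bx,(177,150,60),(180,255,255))
        for a,c in b[:2]:
            q=back(n,*c,92)[:2]-C;print(n,a,c,np.degrees(np.arctan2(q[1],q[0]))%360-360,np.hypot(*q))
        cv2.imwrite(f'pics/{n}_last.png',cv2.resize(im[bx[1]-20:bx[3]+10,bx[0]-20:bx[2]+20],None,fx=5,fy=5))
E
python3 -c "
from fit import *
rep()"
```

```text
time: 4.65
eef_pos: [635.9, -184.9, 260.7]
tcp_rot: [1.849, 2.539, 0.0]
contact_force: [2.0, -0.5, -0.8]
finger_gap: -0.3
time: 5.15
eef_pos: [625.6, -191.9, 260.8]
tcp_rot: [2.265, 2.176, 0.001]
contact_force: [2.2, 0.7, -1.5]
finger_gap: -0.0
time: 5.65
eef_pos: [613.3, -195.1, 260.8]
tcp_rot: [2.608, 1.749, 0.001]
contact_force: [2.7, -0.9, -2.4]
finger_gap: -0.0
t 5.65 phi -112.3009511261103 r,d 32.148331269768775 16.26307194061897 z 260.7555597173176 [ 2.71772586 -0.85325891 -2.36484024]
side 32 [382.65625 299.53125] -114.32645772281523 41.98772733708321
```

View pics/side_last.png

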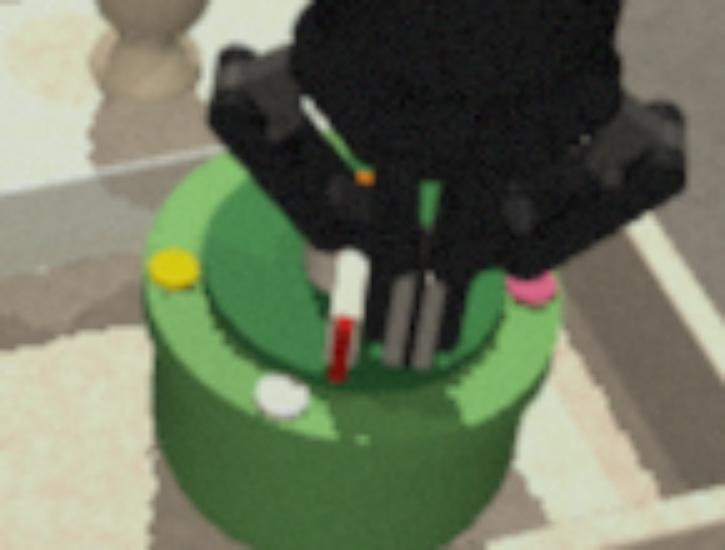

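The fin is being pushed (contact about 2 N): the nose is at about -114° and the hand's phi is -112.3°. I'll go on in small arcs.

```bash
for i in 1 ; do python3 -m crank '-.035 -.077 0 0 0 .8 0; -.064 -.156 0 0 0 1.6 0; -.087 -.237 0 0 0 2.4 0; -.105 -.319 0 0 0 3.2 0; -.117 -.403 0 0 0 4 0'; done
python3 -m crank '-.035 -.077 0 0 0 .8 0; -.064 -.156 0 0 0 1.6 0; -.087 -.237 0 0 0 2.4 0; -.105 -.319 0 0 0 3.2 0; -.117 -.403 0 0 0 4 0'
python3 -m crank '-.035 -.077 0 0 0 .8 0; -.064 -.156 0 0 0 1.6 0; -.087 -.237 0 0 0 2.4 0; -.105 -.319 0 0 0 3.2 0; -.117 -.403 0 0 0 4 0'
python3 -c "
from fit import *
rep()"
```

```text
time: 6.25
eef_pos: [600.8, -193.9, 260.8]
tcp_rot: [2.871, 1.273, 0.0]
contact_force: [1.3, -1.6, -1.1]
finger_gap: -0.0
time: 6.75
eef_pos: [589.3, -188.5, 260.7]
tcp_rot: [3.049, 0.756, -0.001]
contact_force: [-0.9, -3.8, -0.2]
finger_gap: -0.4
time: 7.25
eef_pos: [580.4, -179.4, 260.7]
tcp_rot: [3.134, 0.215, -0.002]
contact_force: [-1.4, -2.8, 0.4]
finger_gap: -0.2
t 7.25 phi -172.16050334758668 r,d 32.53337649599945 15.895848637258613 z 260.68085894978526 [-1.36961355 -2.78990714  0.40473904]
side 48 [359.02083333 284.10416667] -174.63442826067276 42.16427679610729
```

View pics/side_last.png

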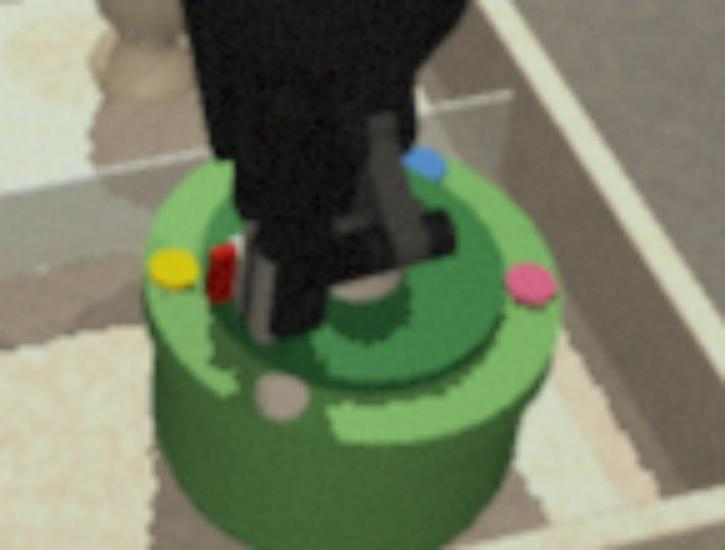

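The nose is at about -174.6°, and yellow is at -193.2°. I'll turn 16° more and then measure.

```bash
python3 -m crank '-.035 -.077 0 0 0 .8 0; -.064 -.156 0 0 0 1.6 0; -.087 -.237 0 0 0 2.4 0; -.105 -.319 0 0 0 3.2 0; -.105 -.319 0 0 0 3.2 0'
python3 -c "
from fit import *
rep(); shot('wrist','wlast.png')"
```

```text
time: 7.85
eef_pos: [576.2, -170.0, 260.7]
tcp_rot: [-3.134, 0.219, 0.001]
contact_force: [-1.5, -1.2, 0.6]
finger_gap: 0.0
t 7.85 phi -188.0064705159211 r,d 32.50676430848557 15.49379336401638 z 260.68702941912034 [-1.49114524 -1.18173568  0.59206494]
side 42 [356.64285714 277.73809524] -191.8155889777563 42.91025072302671
```

View pics/side_last.png

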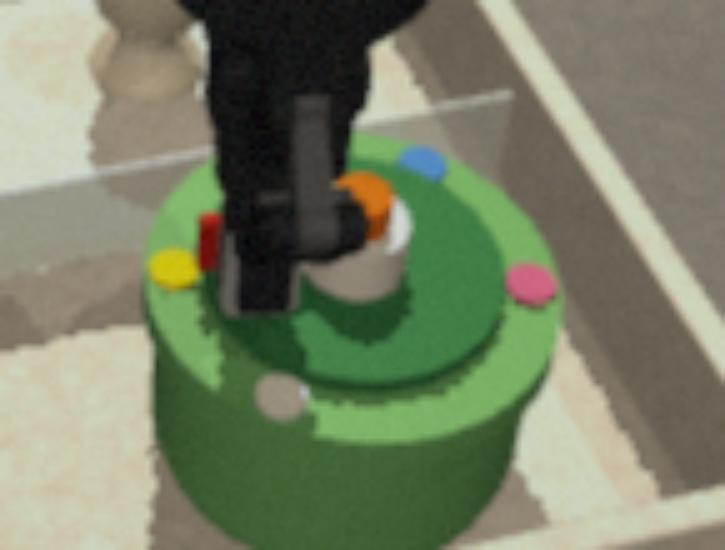

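The side estimate is about -191.8°, but the hand partly hides the nose. I'll back off and lift to measure from above with the wrist camera.

```bash
python3 -m crank '0 .2 0 0 0 0 0; 0 .5 0 0 0 0 0; 0 .7 -1 0 0 0 0; 0 1 -2.5 0 0 0 0; 0 1 -4 0 0 0 0'
python3 -m crank '-1 0.5 0 0 0 0 0; -1.5 .5 0 0 0 0 0; -1.5 .5 0 0 0 0 0;-1.5 .5 0 0 0 0 0'
cat >> fit.py <<'E'
def wr(f):
    im=read_camera('wrist')[:,:,::-1].copy();c=calibration('wrist')
    cv2.imwrite('pics/'+f,im);u,v=proj('wrist',[*C,80]);bx=[max(0,int(q)) for q in (u-90,v-90,u+90,v+90)]
    print(u,v)
    for k,lo,hi,z in (('yellow',(22,130,70),(34,255,255),78),('pink',(155,60,60),(175,255,255),78),('blue',(100,120,60),(125,255,255),78),('orange',(5,170,100),(18,255,255),111),('red',(177,150,50),(180,255,255),92)):
        for a,p in blobs(im,bx,lo,hi)[:1]:
            X=back('wrist',*p,z)[:2];q=X-C;print(k,a,p,X,np.degrees(np.arctan2(q[1],q[0]))%360-360,np.hypot(*q))
E
python3 -c "
from fit import *
np.set_printoptions(precision=1,suppress=True)
print(yaw());wr('w5.png');rep()"
```

```text
time: 8.5
eef_pos: [571.6, -201.2, 381.9]
tcp_rot: [-3.133, 0.223, 0.001]
contact_force: [0.1, 0.1, 0.3]
finger_gap: 0.4
time: 8.9
eef_pos: [525.6, -208.7, 380.9]
tcp_rot: [3.134, -0.223, 0.001]
contact_force: [0.9, -0.3, -0.5]
finger_gap: 0.4
-8.13417387310894
243.55583450643076 102.37801754741949
yellow 173 [244.3 164. ] [ 558.6 -148.2] -191.95808628175885 53.00947275468415
pink 260 [248.7  33.1] [ 661.8 -174. ] -16.1195535299409 53.378212904733275
blue 258 [189.1  63.4] [ 646.8 -121. ] -313.5501686837141 52.701076367881505
orange 414 [235.2 101. ] [ 611.  -160.3] -64.26533226575009 1.2623158223424784
red 33 [240.9 155.9] [ 568.  -150.6] -191.4494774275685 43.407325652437834
t 8.95 phi -188.12091280291875 r,d 76.78961109155318 60.81061515483609 z 380.6974974664757 [0.7 0.7 0. ]
side 45 [356.7 277.7] -191.82885461659862 42.87464112221913
```

View pics/w5.png

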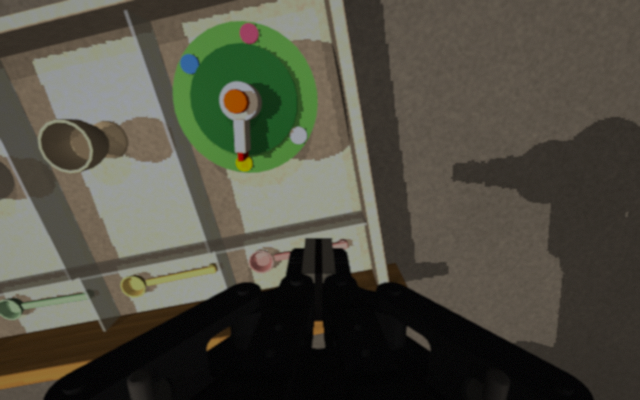

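From above, the nose points almost at the yellow dot: in this view yellow is (244,164), partly hidden behind the red nose at (241,156). To remove the parallax, I'll put the camera in the fin's own vertical plane and measure again.

```bash
python3 -m crank '-.3 -1 0 0 0 0 0; -.7 -2.1 0 0 0 0 0; -.7 -2.1 0 0 0 0 0;-.7 -2.1 0 0 0 0 0;-.7 -2.1 0 0 0 0 0'
python3 - <<'E'
from fit import *
np.set_printoptions(precision=1,suppress=True)
c=calibration('wrist');print(-np.array(c['R']).T@np.array(c['t']));wr('w6.png')
im=cv2.imread('pics/w6.png');u,v=proj('wrist',[585,-153,80]).astype(int);print(u,v)
cr=im[max(0,v-60):v+60,max(0,u-60):u+60];cv2.imwrite('pics/w6c.png',cv2.resize(cr,None,fx=5,fy=5,interpolation=cv2.INTER_CUBIC))
E
```

```text
time: 9.55
eef_pos: [513.9, -143.4, 380.6]
tcp_rot: [3.133, -0.223, 0.0]
contact_force: [-0.3, -0.9, -1.1]
finger_gap: -0.1
[ 587.2 -155.8  349. ]
317.74727007426094 75.30559484082286
yellow 206 [312.9 139.8] [ 559.  -147.5] -192.8021649252163 52.819300294585155
pink 203 [327.1   5.6] [ 659.8 -173.7] -16.37474231865633 51.3614858225185
blue 280 [264.2  35.3] [ 646.3 -121.1] -313.2039802368481 52.259765955915626
orange 444 [318.7  71.3] [ 610.4 -159.9] -97.34579140030496 0.6808588791005981
red 32 [317.2 129.8] [ 568.  -152.6] -188.81483396323605 42.98452920881372
314 108
```

View pics/w6c.png

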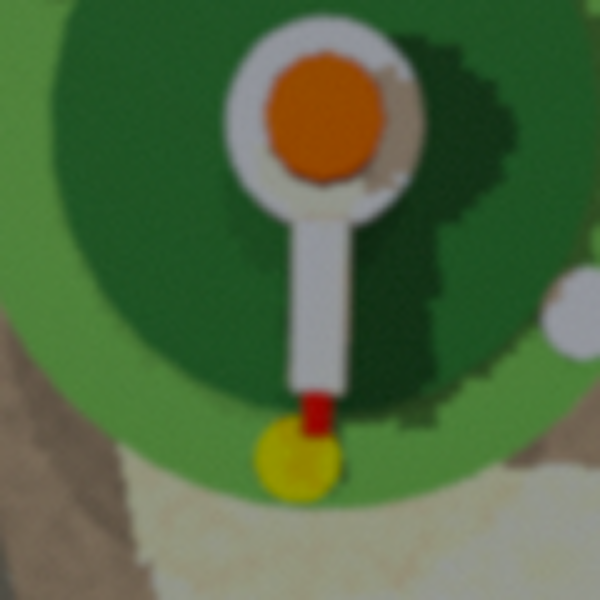

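The crop shows the nose tip at (318,415) and the yellow dot centre at (299,458). The fin line passes about 3 mm (3.6°) short of the dot's middle, so I'll push 3.6° further.

```bash
python3 -c "
from h import *
print(to([572.4,-183.5,381],-11.6),to([572.4,-183.5,300],-11.6))"
```

```text
(array([ 2.12,  1.04, -0.01]), array([ 0.  , -0.  ,  0.69])) (array([2.12, 1.04, 2.69]), array([ 0.  , -0.  ,  0.69]))
```

```bash
python3 -m crank '1 .5 0 0 0 .35 0; 2.1 1.04 0 0 0 .7 0; 2.12 1.04 1 0 0 .7 0; 2.12 1.04 2.2 0 0 .7 0; 2.12 1.04 2.7 0 0 .7 0'
python3 -m crank '0 0 .6 0 0 0 0; 0 0 1.1 0 0 0 0; 0 0 1.3 0 0 0 0; 0 0 1.3 0 0 0 0'
python3 -c "
from h import *
print(yaw(),to([575.6,-167.8,260.7],-11.6),to([575.6,-167.8,260.7],-11.6)[0]*30)"
```

```text
time: 10.1
eef_pos: [571.5, -183.4, 296.4]
tcp_rot: [-3.124, 0.32, 0.007]
contact_force: [-0.0, -0.3, 0.5]
finger_gap: 0.2
time: 10.5
eef_pos: [572.0, -182.9, 260.4]
tcp_rot: [-3.125, 0.319, 0.001]
contact_force: [0.5, -1.1, -0.1]
finger_gap: 0.2
-11.64150292903385 (array([ 0.02, -0.52, -0.01]), array([-0.  ,  0.01, -0.01])) [  0.6 -15.6  -0.3]
```

```bash
python3 -m crank '.02 -.2 0 0 0 0 0; .02 -.35 0 0 0 0 0; .02 -.43 0 0 0 0 0; .02 -.48 0 0 0 0 0; .02 -.52 0 0 0 0 0'
python3 -m crank '0 0 0 0 0 0 0; 0 .2 0 0 0 0 0; 0 .5 0 0 0 0 0; 0 .6 -1.3 0 0 0 0; 0 .6 -2.6 0 0 0 0'
python3 -m crank '0 0 -.7 0 0 0 0; -1 -.6 -1.3 0 0 0 0; -2 -1.3 -1.3 0 0 0 0; -2.1 -1.4 -1.3 0 0 0 0; -2.1 -1.4 -1.3 0 0 0 0'
python3 - <<'E'
from fit import *
np.set_printoptions(precision=1,suppress=True)
c=calibration('wrist');print(yaw(),-np.array(c['R']).T@np.array(c['t']));wr('w7.png')
im=cv2.imread('pics/w7.png');u,v=proj('wrist',[585,-153,80]).astype(int);print(u,v)
cr=im[max(0,v-60):v+60,max(0,u-60):u+60];cv2.imwrite('pics/w7c.png',cv2.resize(cr,None,fx=5,fy=5,interpolation=cv2.INTER_CUBIC))
E
```

```text
time: 11.0
eef_pos: [575.9, -167.6, 261.1]
tcp_rot: [3.125, -0.318, 0.001]
contact_force: [-0.1, -2.3, 2.2]
finger_gap: -0.1
time: 11.5
eef_pos: [571.6, -186.3, 338.7]
tcp_rot: [-3.124, 0.32, 0.004]
contact_force: [0.1, 0.5, 1.6]
finger_gap: -0.1
time: 12.0
eef_pos: [518.6, -131.4, 378.0]
tcp_rot: [3.125, -0.318, 0.001]
contact_force: [1.0, 0.1, -0.1]
finger_gap: 0.4
-11.611132155344782 [ 591.1 -148.2  346.4]
325.762416619942 79.12504306227615
yellow 209 [324.6 143.3] [ 559.5 -148.1] -192.32491084810428 52.19275572404477
pink 235 [331.9   6.6] [ 661.1 -174.1] -16.456588006098286 52.75707277320412
blue 285 [270.3  41.7] [ 646.9 -121.4] -313.97414759307014 52.47709695304749
orange 451 [328.   74.3] [ 611.1 -160.2] -57.17442541720027 1.157791824005704
red 35 [324.7 133.1] [ 569.3 -149.8] -192.81364915354237 42.296190407074356
324 112
```

View pics/w7c.png

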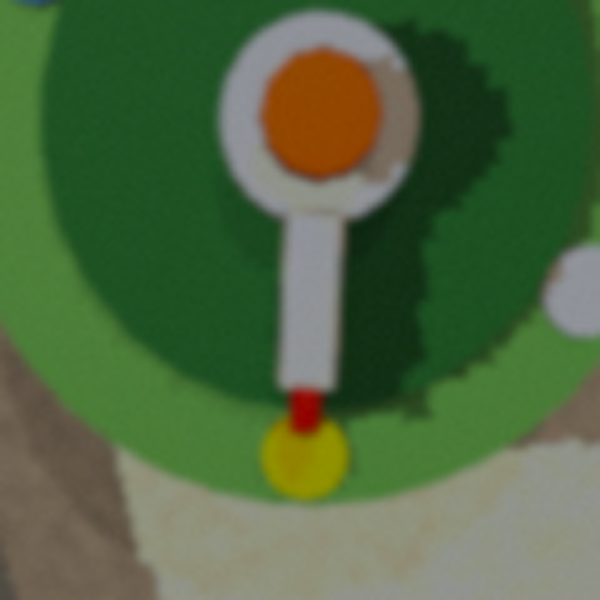

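The nose at (306,412) now sits in line with the yellow dot's centre at (305,458), with hub and pin at (321,114). The measured difference is under 1°. Next I press the pin.

```bash
python3 -c "
from h import *
print(to([610.7,-159.7,378],-11.6),to([610.7,-159.7,300],-11.6))"
```

```text
(array([ 3.18,  0.29, -0.  ]), array([ 0.  , -0.01, -0.01])) (array([3.17, 0.29, 2.6 ]), array([ 0.  , -0.01, -0.01]))
```

```bash
python3 -m crank '1.2 .1 0 0 0 0 0; 2.4 .2 0 0 0 0 0; 3.17 .29 0.4 0 0 0 0; 3.17 .29 1.4 0 0 0 0; 3.17 .29 2 0 0 0 0'
python3 -m crank '0 0 .3 0 0 0 0; 0 0 .6 0 0 0 0; 0 0 .6 0 0 0 0; 0 0 .6 0 0 0 0'
python3 -c "
from h import *
print(yaw(),to([610.7,-159.7,276],-11.6))"
```

```text
time: 12.55
eef_pos: [610.9, -160.3, 314.8]
tcp_rot: [-3.125, 0.319, 0.003]
contact_force: [0.4, -0.0, 0.2]
finger_gap: 0.1
time: 12.95
eef_pos: [610.5, -159.3, 300.4]
tcp_rot: [3.125, -0.318, 0.002]
contact_force: [0.5, 0.3, 0.3]
finger_gap: 0.0
-11.637815133382311 (array([0.01, 0.01, 0.81]), array([ 0.  , -0.01, -0.01]))
```

```bash
python3 -m crank '0 0 .2 0 0 0 0; 0 0 .35 0 0 0 0; 0 0 .45 0 0 0 0; 0 0 .53 0 0 0 0; 0 0 .6 0 0 0 0'
python3 -m crank '0 0 .05 0 0 0 0; 0 0 .1 0 0 0 0; 0 0 .15 0 0 0 0; 0 0 .17 0 0 0 0; 0 0 .17 0 0 0 0'
python3 -m crank '0 0 .02 0 0 0 0; 0 0 .03 0 0 0 0; 0 0 .03 0 0 0 0'
```

```text
time: 13.45
eef_pos: [610.3, -159.1, 281.7]
tcp_rot: [3.125, -0.318, -0.0]
contact_force: [-1.6, 0.9, 2.8]
finger_gap: 0.1
time: 13.95
eef_pos: [610.3, -159.1, 276.5]
tcp_rot: [3.125, -0.318, 0.0]
contact_force: [-0.4, -0.0, 0.9]
finger_gap: 0.0
time: 14.25
eef_pos: [610.4, -159.1, 276.4]
tcp_rot: [3.125, -0.318, 0.001]
contact_force: [-3.0, 1.3, 7.7]
finger_gap: 0.0
```

```bash
python3 -m crank '0 0 .02 0 0 0 0; 0 0 .03 0 0 0 0; 0 0 .03 0 0 0 0'
python3 -m crank '0 0 .02 0 0 0 0; 0 0 .03 0 0 0 0; 0 0 .03 0 0 0 0'
```

```text
time: 14.55
eef_pos: [610.5, -159.1, 276.4]
tcp_rot: [3.125, -0.318, 0.002]
contact_force: [-5.9, 1.3, 15.1]
finger_gap: 0.1
time: 14.85
eef_pos: [610.6, -159.2, 276.3]
tcp_rot: [3.125, -0.318, 0.003]
contact_force: [-8.8, 2.3, 22.0]
finger_gap: -0.3
```

The hard stop is reached: z is steady at 276.3 (276 expected) while the force climbs to 22 N. I'll lift straight up, clear off and check.

```bash
python3 -m crank '0 0 -.1 0 0 0 0; 0 0 -.5 0 0 0 0; 0 0 -1.5 0 0 0 0; 0 0 -2.5 0 0 0 0; 0 0 -3.4 0 0 0 0'
python3 -m crank '-1.2 -.1 0 0 0 0 0; -2.4 -.2 0 0 0 0 0; -3.2 -.3 0 0 0 0 0; -3.2 -.3 0 0 0 0 0;-3.2 -.3 0 0 0 0 0'
python3 - <<'E'
from fit import *
np.set_printoptions(precision=1,suppress=True)
wr('w8.png')
im=cv2.imread('pics/w8.png');u,v=proj('wrist',[585,-153,80]).astype(int)
cr=cv2.resize(im[max(0,v-60):max(0,v-60)+110,u-60:u+60],(400,367))
sd=read_camera('side')[:,:,::-1];sc=read_camera('scene')[:,:,::-1]
cv2.imwrite('pics/side8.png',sd);cv2.imwrite('pics/f8.png',np.hstack([cr,cv2.resize(sd[230:340,325:445],(400,367))]))
for n,i,b in(('side',sd,(335,250,440,330)),('scene',sc,(170,225,270,310))):
  p=blobs(i.copy(),b,(5,170,120),(18,255,255))[:1]
  print(n,p,[back(n,*p[0][1],z)[:2] for z in(111,103)] if p else '',[proj(n,[610.7,-159.7,z]) for z in(111,103)])
E
```

```text
time: 15.35
eef_pos: [610.3, -159.1, 377.8]
tcp_rot: [3.125, -0.318, 0.001]
contact_force: [-0.0, 0.0, 0.9]
finger_gap: 0.3
time: 15.85
eef_pos: [518.3, -131.0, 376.7]
tcp_rot: [3.125, -0.318, 0.002]
contact_force: [0.1, -0.0, 0.3]
finger_gap: 0.0
326.6211668277692 78.45616373456124
yellow 207 [325.  143.4] [ 559.3 -147.6] -192.70768924131804 52.53577588495338
pink 234 [332.3   6.4] [ 660.6 -173.6] -16.075422962523533 52.13880474239797
blue 289 [270.5  41.2] [ 646.7 -121.1] -313.4891752302502 52.57210151434327
orange 411 [328.   74.7] [ 610.5 -159.3] -101.67517379159085 0.11930327747104724
red 38 [325.2 133.1] [ 569.1 -149.4] -193.25216047573184 42.57068874276867
side [(78, array([386.6, 273. ]))] [array([ 607.1, -166.9]), array([ 610.3, -159.7])] [array([387.4, 269.1]), array([386.9, 273. ])]
scene [(54, array([218.6, 255.6]))] [array([ 614.9, -155.8]), array([ 610.6, -157.3])] [array([215.9, 253.5]), array([217. , 255.9])]
```

The picture limit is reached, but the numbers agree. The pin's blob lands on the axis only at the pressed height of 103 mm, in both fixed cameras. The nose measures -193.3°, against -192.7° measured and -193.2° fitted for the yellow dot.

```bash
python3 -m crank '0 0 0 0 0 0 0; 0 0 0 0 0 0 0'; python3 -c "
from station import job
print(job.hand_in())"
```

```text
time: 16.2
eef_pos: [518.4, -131.0, 375.7]
tcp_rot: [-3.125, 0.318, 0.0]
contact_force: [-0.8, 0.8, 0.5]
finger_gap: -0.2
the job is handed in; nothing more can be done
None
```

The raised arm's red nose points at the yellow dot, the orange pin is pressed fully down, and I handed the job in at about 16 s with the hand clear. With the gripper shut, I pushed the arm about 121° clockwise with 2–4 N of force. It stopped about 3.6° short, so I pushed it a little further before touching the pin.

**Nose:** the last wrist view put it at -193.3°. The yellow dot measured -192.7° in that picture and -193.2° in the fit across the cameras.

**Pin:** it met a hard stop at 276.3 mm (276 expected), with the force rising to 22 N. Both fixed cameras put its top at the fully pressed height.

**Checks that disagreed or failed:**
- The side-camera estimate before the final push read about 2° too far round, because the hand partly hid the nose. I went by the wrist views from above instead.
- The final picture could not be viewed because the limit of 12 was reached, so the last check is by numbers only.
- I did not re-check the egg cup, jar and spoons at the end. No unexpected contact force showed up in the readings, and the hand stayed well above them.

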